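# Press the polisher's bearing cover home

### The job

The orange bearing cover on the sloping head of the shoe polisher stands proud of its collar. With the seating punch from the round rubber mat, press it squarely, without letting it tip, until it clicks in and stops hard on the bearing, and keep about 15 N on it there for one second so that its seal beds (more than 40 N would crack it). Then stand the punch upright on its mat again; do not touch the cover with the fingers and leave the jar, the tin and the bottle where they are.

Things in the scene. Friction and masses are not known exactly. Their poses are not given: they have to be found in the camera images.
- punch_grip (a point): Centre of the yellow square handle (26 x 26 mm, 50 mm long) of the upright seating punch, on its axis, 79 mm above the foot's underside. The handle spans 52 to 102 mm above the underside; under it is a dark guard flange 44 mm across (46 to 52 mm) on which fingertips can bear. z points from foot to handle, x and y square to the handle's flats.
- punch_face (a point): Centre of the flat pressing face under the white foot of the punch (38 mm across); z points from the face up to the handle, x and y as for punch_grip.
- cover_top (a point): Centre of the flat face of the orange snap-in cover, 48 mm across, z out of it. It starts 4 to 11 mm proud of its collar. Pushed along -z its seal first drags (6 N) for 0 to 4 mm, then the clips resist with about 14 N at first, then less (let go, they spring back); 3.5 mm on it snaps in by itself, a further 3.5 mm, and stays. Pushed off centre it tips (1 rad per N m).
- collar_top (a point): Centre of the upper plane of the fixed aluminium collar round the cover (68 mm outside, 51 mm inside, 12 mm high); z points outward along the cover's axis, 30 degrees from vertical, leaning to the polisher's front (its -x). When home, hard on the bearing, the cover lies 0 to 3 mm below this plane: how deep cannot be seen beforehand, only felt.
- polisher: Blue and grey bench shoe polisher, fixed; origin on the bench under its foot plate, x to its back, y to its brush roller, z up. Foot plate 170 x 160 mm (x from -100 to 70 mm); sloping head 92 mm across, its collar up to 155 mm above the bench; roller 73 mm across, out to y = 160 mm, axis 88 mm high.
- mat: Round black rubber mat with a yellow ring, 110 mm across, 4 mm thick, fixed to the bench; origin at the centre of its underside.
- punch: The whole seating punch, 102 mm tall, 0.2 to 0.33 kg; origin at the centre of its underside, z up along its axis. White foot 38 mm across and 12 mm high, steel neck 20 mm across above it, then flange and handle.
- cover: The whole orange cover; origin at the centre of its outer face, z outward.
- jar_mid (a point): Centre of a glass cream jar with a dark lid, 62 mm across, 50 mm tall; bystander.
- tin_mid (a point): Centre of a flat round polish tin, 64 mm across, 22 mm tall; bystander.
- bottle_mid (a point): Centre of a small pale bottle with a green label and a dark cap, 44 mm across, 118 mm tall; bystander.
There are look-alikes about, which are no part of the job. Of the things like the punch, leave any that is pink or purple; of the rest the smaller one is meant.

How it is judged:
On the way:
1. the cover is snapped in and level, and the punch presses on it with 8 to 30 N for 0.7 s (z of cover_top in the frame of collar_top below 0.0012 m and angle between the z axis of cover_top and the z axis of collar_top, either way round below 0.04 rad and contact force between punch and cover between 8 and 30 N), for 0.7 s.
At the end, for the whole second after the job is handed in: The cover is in its collar (flush or deeper, at most 1.2 mm proud) and level with it (within 0.04 rad); the punch stands upright (within 0.08 rad) and at rest on the mat, its axis within 45 mm of the mat's centre (z of cover_top in the frame of collar_top below 0.0012 m and angle between the z axis of cover_top and the z axis of collar_top, either way round below 0.04 rad and horizontal distance between punch_face and mat below 0.045 m and height (world z) of punch_face below 0.008 m and angle between punch_face's own z axis and vertical below 0.08 rad and linear speed of punch below 0.02 m/s); the robot touches nothing.
It fails at once if the cover is pressed by the punch with more than 40 N (contact force between punch and cover above 40 N).
It fails at once if the cover tips by more than 0.1 rad in its collar (angle between the z axis of cover_top and the z axis of collar_top, either way round above 0.1 rad).
It fails at once if the fingers touch the cover (contact force between the fingers and cover above 1 N).
It fails at once if the jar, the tin or the bottle is moved by more than 20 mm (distance of any of jar_mid, tin_mid, bottle_mid from where it was at the start of the episode above 0.02 m).
It also fails if it takes over 61 s, if anything falls off the work surface, if the arm or the gripper's body presses on something with over 40 N, if the wrist force passes 120 N, or if a joint passes its speed limit or range.

### The arm

A 6-joint arm with a two-finger parallel gripper is mounted at the origin on a cart in front of the work surface, level with it; the furniture and walls round the work are solid. World frame = base frame: x ahead of the robot, y to its left, z up, the work surface at z = 0. Lengths are in m, angles in rad, forces in N, time in s.
With the tool pointing down it reaches from about 0.35 to 0.925 m from the base axis. Payload 6.4 kg.
Tool frame: the origin (TCP) lies on the mounting face of the last link; the fingertips stand 199 mm ahead of it and the grasp point (between the pads) lies 180 mm ahead of it; z points along the fingers, y is the line along which they close (so a half turn about z gives the same grasp; the last joint's range is limited). The gripper opens to 94 mm and grips with 3 to 60 N. Pads are 16 mm wide; open, the fingers measure 119 mm over their backs; the gripper's body (75 mm by 177 mm) begins 78 mm behind the grasp point.
Start: joints at [1.037, 0.245, 1.558, -0, 1.339, -0.174], TCP at [0.229, 0.608, 0.405] pointing down, gripper open.
Joint ranges: [-3.13, 3.13], [-1.02, 2.26], [0.13, 2.54], [-0.95, 4.09], [0.21, 2.88], [-2.74, 2.74]. Speed limits (rad/s): [2.57, 2.57, 3.14, 3.14, 3.14, 3.14].

### API

Orientations are given as [roll, pitch, yaw] about the fixed x, y, z axes, in that order (R = Rz(yaw) Ry(pitch) Rx(roll)).
In Python, from cell import bot, set_gripper, ik, capture, ticket, silhouettes, telemetry gives the robot as it stands. Calls block until the motion is done:
- bot.reach(position, orientation): joint-space move of the TCP to a pose.
- bot.movel(position, rotation=None, feed=0.15, max_force=None): straight line of the TCP; rotation=None keeps the orientation; feed is the mean speed in m/s. With max_force (N) it stops when the force on the tool has changed by that much, and returns True; else False.
- bot.movej(angles): joint-space move.
- set_gripper(opening): finger opening in m; the grip force is fixed at half the most; returns when the fingers have stopped.
- bot.pause(seconds).
- ik(position, orientation): joint angles nearest the present ones, or None.
- capture(name): name is "scene" or "top" or "wrist"; returns a dict with "pixels" (384x512x3 uint8, blue, green, red), "z_map" (384x512 float32, m along the optical axis (not along the pixel's ray), 0 where there is no reading), "fov_y" (degrees; the focal length in pixels is half the picture's height over the tangent of half this angle, whatever the lens; pixels are square), "cx", "cy" (the principal point, pixels), "position" and "rotation" of the camera in the world. Camera axes: x right, y down, z forward; pixel columns grow to the right and rows downward; lengths in m; the calibration is good to about 2 mm. The wrist camera is an equidistant fisheye: a pixel r from the principal point sees the ray r / f radians off the axis. A picture is of the moment at which its call begins.
A pose or a line that the arm cannot do raises bot.PlanningError and nothing moves.
- ticket.finish_job(): hands the job in; it is judged then, once.
Trained networks look in a picture, given as the dict that the camera call returned (one of the last four; its "shot" number tells which), for a name from the list of things; names that differ only in an ending like _2 or _b are one class to them, and where a whole thing is asked for, a point or a joint stands for the part that bears it (a point fixed in the world has none). Each returns a list of dicts, best first, with "confidence" (0 to 1); they miss things now and then, are a little off and sometimes report something else, mostly with a low value. They report only what shows in the picture. A call takes as long as a camera call. They do not tell look-alikes from the thing itself.
- silhouettes(name, picture): "mask" (384x512 bool, what is visible of it) and "extent" ([centre column, centre row, width, height] in pixels, round what is visible of it).
Readings, each from a call of its own:
- telemetry.read_clock(): time.
- telemetry.read_qpos(): joint angles.
- telemetry.read_dq(): joint speeds.
- telemetry.read_joint_torque(): joint torques, N m.
- telemetry.read_tool_pos(): TCP position.
- telemetry.read_tcp_rot(): TCP orientation.
- telemetry.read_contact_force(): force on the tool from outside, world axes, zero at the start.
- telemetry.read_moment(): the same for the moment, N m.
- telemetry.read_finger_gap(): finger opening in m.
- telemetry.read_grasp_force(): force on a finger pad.
Only numpy, scipy, OpenCV 4.12 (cv2) and the standard library are available. Lean on these libraries where they do the work, as an engineer would, in place of code of your own. Each camera call takes 0.05 s, during which the arm holds its last target. There are 200 camera calls.

## Working session

There is one attempt and no reset: what is moved stays moved. The work goes in short steps, each a Python script; the robot and the scene stay as the last script left them, time stands still between calls to the robot, and variables do not carry over. Pictures are saved under pics/ and viewed, at most 10 in all, crops included, and the job is handed in when it is done.

```bash
mkdir -p pics; ls
cat > h.py <<'E'
import numpy as np, cv2
from scipy.spatial.transform import Rotation as Rot
from cell import bot,set_gripper,ik,capture,ticket,silhouettes,telemetry
def cloud(p):
    """world points HxWx3 (pinhole cameras), nan where no reading"""
    z=p["z_map"].astype(float); H,W=z.shape
    f=H/2/np.tan(np.radians(p["fov_y"])/2)
    v,u=np.mgrid[:H,:W]
    c=np.stack([(u-p["cx"])/f*z,(v-p["cy"])/f*z,z],-1)
    w=c@rotm(p).T+np.array(p["position"]); w[z==0]=np.nan
    return w
def rotm(p):
    r=np.array(p["rotation"],float)
    return r if r.shape==(3,3) else Rot.from_euler("xyz",r).as_matrix()
E
cat > a.py <<'E'
from h import *
for n in ("scene","top"):
    p=capture(n); cv2.imwrite(f"pics/{n}.png",cv2.resize(p["pixels"],(800,600)))
    np.savez(f"{n}.npz",**p); w=cloud(p); print(n,p["fov_y"],p["position"],np.shape(p["rotation"]))
    for k in ("punch","cover","collar_top","mat","jar_mid","tin_mid","bottle_mid","polisher"):
        for d in silhouettes(k,p):
            q=w[d["mask"]]; q=q[~np.isnan(q[:,0])]
            if len(q): print(k,round(d["confidence"],2),np.round(d["extent"]),len(q),"med",np.median(q,0).round(3),"lo",np.percentile(q,3,0).round(3),"hi",np.percentile(q,97,0).round(3))
print(telemetry.read_clock(),telemetry.read_tcp_rot(),telemetry.read_contact_force())
E
python3 a.py
```

```text
pics
scene 53.197805296764734 [-0.23354133 -0.48724994  0.94261051] (3,)
punch 0.71 [338. 254.  19.  30.] 354 med [ 0.47  -0.327  0.058] lo [ 0.46  -0.342  0.006] hi [ 0.488 -0.308  0.109]
punch 0.65 [288. 255.  25.  48.] 670 med [ 0.374 -0.222  0.084] lo [ 0.361 -0.24   0.01 ] hi [ 0.4   -0.197  0.145]
punch 0.63 [399. 247.  30.  46.] 741 med [ 0.56  -0.471  0.073] lo [ 0.548 -0.494  0.003] hi [ 0.589 -0.446  0.145]
punch 0.59 [311. 234.  17.  29.] 308 med [ 0.497 -0.22   0.054] lo [ 0.486 -0.233  0.003] hi [ 0.52  -0.198  0.104]
cover 0.53 [249. 175.  15.  15.] 163 med [0.547 0.033 0.141] lo [0.529 0.013 0.13 ] hi [0.566 0.053 0.152]
collar_top 0.8 [248. 176.  24.  25.] 320 med [0.546 0.031 0.138] lo [0.525 0.006 0.113] hi [0.577 0.059 0.152]
mat 0.86 [336. 266.  39.  32.] 713 med [ 0.463 -0.338  0.004] lo [ 0.425 -0.378 -0.   ] hi [ 0.514 -0.278  0.008]
jar_mid 0.79 [164. 175.  18.  19.] 297 med [0.491 0.358 0.044] lo [0.47  0.34  0.004] hi [0.525 0.393 0.052]
tin_mid 0.89 [227. 238.  22.  13.] 262 med [0.379 0.002 0.021] lo [ 0.356 -0.023  0.006] hi [0.406 0.029 0.024]
bottle_mid
[... 1152 characters left out ...]
424 -0.379 -0.003] hi [ 0.512 -0.281  0.014]
jar_mid 0.54 [151. 195.  19.  21.] 243 med [0.497 0.358 0.045] lo [ 0.471  0.34  -0.002] hi [0.563 0.404 0.055]
tin_mid 0.76 [237. 239.  15.  20.] 214 med [0.379 0.003 0.021] lo [ 0.354 -0.022  0.011] hi [0.408 0.029 0.027]
tin_mid 0.21 [150. 196.  16.  16.] 201 med [0.491 0.358 0.046] lo [0.469 0.34  0.008] hi [0.52  0.391 0.056]
bottle_mid 0.57 [304. 189.   8.  28.] 250 med [ 0.608 -0.201  0.072] lo [ 0.596 -0.22   0.008] hi [ 0.633 -0.18   0.12 ]
polisher 0.7 [229. 193.  70.  53.] 2228 med [0.536 0.043 0.027] lo [ 0.466 -0.041  0.011] hi [0.596 0.173 0.145]
0.9 [3.14159103e+00 7.01628153e-06 2.78178247e+00] [-0.21635655 -0.37731712 -1.06722798]
```

Run:
```python
import cv2,numpy as np
a=np.load("scene.npz")["pixels"]
cv2.imwrite("pics/c1.png",cv2.resize(a[140:300,210:425],(800,595),interpolation=cv2.INTER_CUBIC))
```

```text
(no output)
```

View pics/scene.png

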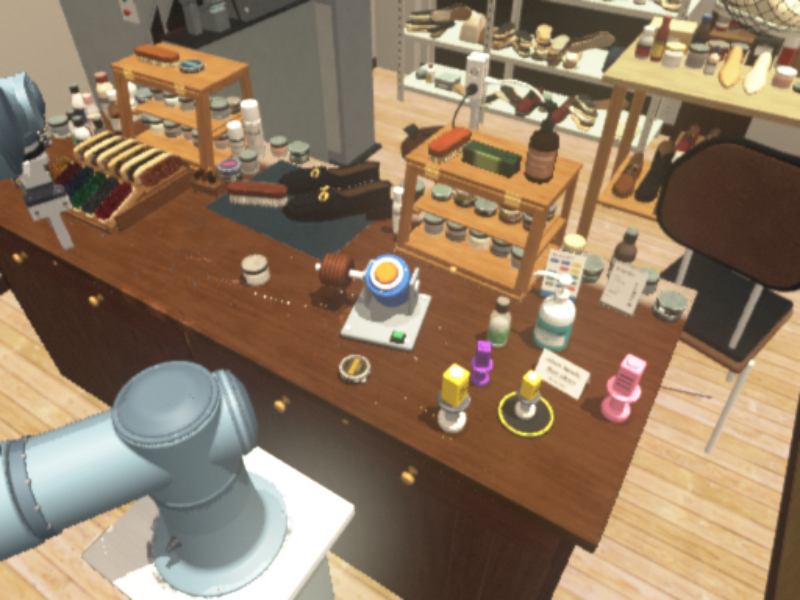

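```bash
sleep 0.1
```

```text
(no output)
```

View pics/c1.png

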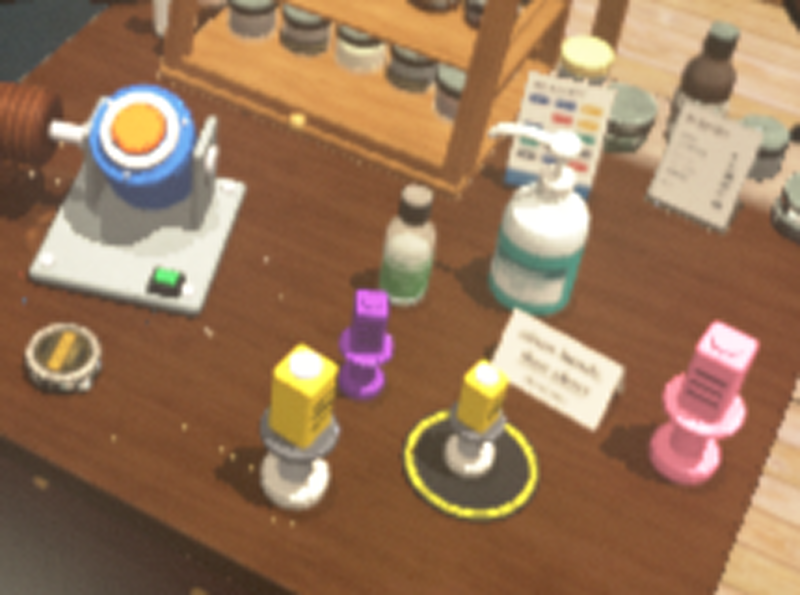

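Candidates, in scene pixels:
- Purple (311,234) and pink (399,247) are excluded by colour.
- Large yellow (288,255) is 145 mm tall.
- Small yellow (338,254) is about 105 mm tall and stands on the ringed mat.

The small yellow one on the mat is meant, and the crop confirms it. The cover is at (249,175), facing the robot. Next I'll take near views with the wrist camera.

```bash
cat >> h.py <<'E'
def wcloud(p):
    z=p["z_map"].astype(float); H,W=z.shape
    f=H/2/np.tan(np.radians(p["fov_y"])/2)
    v,u=np.mgrid[:H,:W]; x=u-p["cx"]; y=v-p["cy"]; r=np.hypot(x,y)+1e-9
    t=np.tan(np.minimum(r/f,1.5))*z/r
    w=np.stack([x*t,y*t,z],-1)@rotm(p).T+np.array(p["position"]); w[z==0]=np.nan
    return w
def frame(n,ydir):
    """tool orientation with approach along -n, tool y near ydir"""
    z=-np.array(n,float); z/=np.linalg.norm(z)
    x=np.cross(ydir,z); x/=np.linalg.norm(x); y=np.cross(z,x)
    return np.stack([x,y,z],1)
rpy=lambda R: Rot.from_matrix(R).as_euler("xyz")
E
cat > b.py <<'E'
from h import *
n=np.array([-.5,0,.866]); c=np.array([.547,.033,.141])
R=frame(n,[0,1,0])
def look(tag,names):
    bot.pause(.3); p=capture("wrist"); np.savez(tag+".npz",**p); w=wcloud(p)
    cv2.imwrite(f"pics/{tag}.png",cv2.resize(p["pixels"],(800,600)))
    out={}
    for k in names:
        for i,d in enumerate(silhouettes(k,p)):
            q=w[d["mask"]]; q=q[~np.isnan(q[:,0])]; out[f"{k}{i}"]=d["mask"]
            if len(q): print(k,round(d["confidence"],2),np.round(d["extent"]),len(q),"med",np.median(q,0).round(4),"lo",np.percentile(q,2,0).round(4),"hi",np.percentile(q,98,0).round(4))
    np.savez(tag+"_m.npz",**out); print(p["fov_y"],p["position"],p["rotation"],telemetry.read_tool_pos())
bot.reach(c+.44*n,rpy(R)); look("w1",["cover","collar_top","polisher"])
bot.reach([.47,-.327,.40],rpy(frame([0,0,1],[0,1,0]))); look("w2",["punch","mat"])
print(telemetry.read_clock())
E
python3 b.py
```

```text
cover 0.65 [257. 162.  33.  27.] 816 med [0.5467 0.0347 0.1415] lo [0.5295 0.013  0.1316] hi [0.5648 0.0562 0.1525]
cover 0.16 [236.  31.  45.  40.] 1387 med [0.3847 0.0064 0.0221] lo [ 0.357  -0.0226  0.003 ] hi [0.4146 0.0347 0.0242]
collar_top 0.9 [257. 163.  41.  45.] 1550 med [0.5471 0.0347 0.1394] lo [0.525  0.0066 0.1153] hi [0.5775 0.065  0.1522]
polisher 0.6 [280. 128. 164. 126.] 11317 med [0.5359 0.0511 0.0409] lo [ 0.4646 -0.0446  0.0135] hi [0.5951 0.1799 0.1485]
polisher 0.18 [64. 96. 46. 45.] 888 med [ 0.4806 -0.3124  0.0051] lo [ 0.4344 -0.3785  0.0012] hi [ 0.5279 -0.2741  0.0075]
65.70646984690485 [0.26515209 0.03344072 0.46308645] [2.32598003e+00 1.12499981e-03 1.57005129e+00] [0.32702343 0.03303264 0.52202215]
punch 0.93 [256. 189.  35.  49.] 1388 med [ 0.4703 -0.3245  0.0943] lo [ 0.4596 -0.3426  0.0153] hi [ 0.4904 -0.3062  0.1102]
punch 0.88 [363. 107.  83.  52.] 3468 med [ 0.3874 -0.2294  0.1207] lo [ 0.3608 -0.2431  0.0018] hi [ 0.4147 -0.1991  0.1459]
punch 0.81 [137. 259.  50.  67.] 1187 med [ 0.5563 -0.4723  0.0739] lo [ 0.5454 -0.4957  0.0051] hi [ 0.5674 -0.4581  0.1419]
punch 0.6 [347. 210.  51.  50.] 1625 med [ 0.4984 -0.2223  0.0681] lo [ 0.4863 -0.2352  0.0011] hi [ 0.5324 -0.1985  0.1061]
mat 0.78 [252. 172.  84.  80.] 3883 med [ 0.4643 -0.3342  0.0045] lo [ 0.4265 -0.3785  0.0015] hi [ 0.5205 -0.2778  0.0063]
65.70646984690485 [ 0.38695435 -0.32618869  0.3810531 ] [2.84849367e+00 2.02579083e-03 1.57033223e+00] [ 0.47003654 -0.32674232  0.40022071]
5.5333
```

```bash
cat > c.py <<'E'
from h import *
p=dict(np.load("w1.npz")); w=wcloud(p); b=p["pixels"]; hsv=cv2.cvtColor(b,cv2.COLOR_BGR2HSV)
def plane(q):
    for _ in range(4):
        m=np.median(q,0) if _==0 else q.mean(0); n=np.linalg.svd(q-m,full_matrices=False)[2][2]; n*=np.sign(n[2])
        e=(q-m)@n; q=q[abs(e)<max(.0015,2*e.std())]
    return m,n,len(q)
M=np.load("w1_m.npz")
o=(hsv[...,0]>5)&(hsv[...,0]<25)&(hsv[...,1]>140)&(hsv[...,2]>120)&M["cover0"]&~np.isnan(w[...,0])
m,n,k=plane(w[o]); print("cover",m.round(4),n.round(4),k,"tilt",np.degrees(np.arccos(n[2])),"yaw",np.degrees(np.arctan2(-n[1],-n[0])))
# contour of orange disc
c,_=cv2.findContours(o.astype(np.uint8),0,2); c=max(c,key=cv2.contourArea); print("orange ellipse",cv2.fitEllipse(c),cv2.contourArea(c))
# collar ring (white/grey, low saturation) within the collar mask, near upper plane
g=(hsv[...,1]<70)&(hsv[...,2]>110)&cv2.dilate(M["collar_top0"].astype(np.uint8),np.ones((5,5))).astype(bool)&~np.isnan(w[...,0])
m2,n2,k2=plane(w[g]); print("collar",m2.round(4),n2.round(4),k2,"tilt",np.degrees(np.arccos(n2[2])),"yaw",np.degrees(np.arctan2(-n2[1],-n2[0])),"proud",(m-m2)@n2)
c,_=cv2.findContours(g.astype(np.uint8),0,2); c=max(c,key=cv2.contourArea); print("collar ellipse",cv2.fitEllipse(c))
# foot plate
z=w[...,2]; Z=z[(w[...,0]>.44)&(w[...,0]<.62)&(abs(w[...,1]-.03)<.09)&(z<.05)]
h,e=np.histogram(Z,np.arange(-.005,.05,.002)); print(list(zip(e.round(3),h)))
print("rows/hi plate")
for lo,hi in ((.008,.03),):
    s=(z>lo)&(z<hi)&(w[...,0]>.44)&(w[...,0]<.62)&(abs(w[...,1]-.03)<.1)&(hsv[...,1]<90)
    r=cv2.minAreaRect(w[s][:,:2].astype(np.float32)*1000); print(s.sum(),r)
    # front edge fit: min x for each y bin
    q=w[s]; ys=np.arange(-.04,.105,.006); P=[(y,np.percentile(a[:,0],1)) for y in ys for a in [q[abs(q[:,1]-y)<.003]] if len(a)>8]
    P=np.array(P); print((P*1000).round(0).tolist())
p=dict(np.load("w2.npz")); w=wcloud(p); hsv=cv2.cvtColor(p["pixels"],cv2.COLOR_BGR2HSV); M=np.load("w2_m.npz")
s=cv2.dilate(M["punch0"].astype(np.uint8),np.ones((3,3))).astype(bool)&(w[...,2]>.1)
q=w[s]; print("top",len(q),q.mean(0).round(4),cv2.minAreaRect(q[:,:2].astype(np.float32)*1000),q[:,2].max())
s=M["punch0"]&(w[...,2]>.06)&(w[...,2]<.1); q=w[s]; mm,nn,k=plane(q); print("side",len(q),mm.round(4),nn.round(3),k)
s=M["punch0"]&(w[...,2]>.046)&(w[...,2]<.058); q=w[s]; print("flange",len(q),cv2.minEnclosingCircle(q[:,:2].astype(np.float32)*1000))
A=cv2.resize(p["pixels"][120:240,186:336],(800,600)[:1]+(600,)) if 0 else cv2.resize(p["pixels"][140:230,206:306],(400,360),interpolation=cv2.INTER_CUBIC)
B=cv2.resize(b[80:200,200:333],(400,360),interpolation=cv2.INTER_CUBIC); cv2.imwrite("pics/near.png",np.hstack([A,B]))
E
python3 c.py
```

```text
cover [0.5471 0.0348 0.1421] [-0.4871 -0.1323  0.8632] 705 tilt 30.31734768111779 yaw 15.198325851661485
orange ellipse ((255.36314392089844, 163.30299377441406), (30.400466918945312, 31.645112991333008), 122.61910247802734) 735.5
collar [0.5516 0.0364 0.132 ] [-0.4816 -0.127   0.8671] 912 tilt 29.871020221185034 yaw 14.775301401114035 proud 0.01116719608722513
collar ellipse ((255.7655487060547, 162.22280883789062), (46.8016357421875, 47.18338394165039), 158.9524688720703)
[(np.float64(-0.005), np.int64(0)), (np.float64(-0.003), np.int64(121)), (np.float64(-0.001), np.int64(1617)), (np.float64(0.001), np.int64(791)), (np.float64(0.003), np.int64(16)), (np.float64(0.005), np.int64(1)), (np.float64(0.007), np.int64(5)), (np.float64(0.009), np.int64(28)), (np.float64(0.011), np.int64(48)), (np.float64(0.013), np.int64(108)), (np.float64(0.015), np.int64(312)), (np.float64(0.017), np.int64(3043)), (np.float64(0.019), np.int64(1479)), (np.float64(0.021), np.int64(82)), (np.float64(0.023), np.int64(34)), (np.float64(0.025), np.int64(48)), (np.float64(0.027), np.int64(88)), (np.float64(0.0
[... 429 characters left out ...]
7344), 15.805819511413574)
[[-40.0, 485.0], [-34.0, 484.0], [-28.0, 482.0], [-22.0, 480.0], [-16.0, 479.0], [-10.0, 477.0], [-4.0, 475.0], [2.0, 474.0], [8.0, 471.0], [14.0, 470.0], [20.0, 469.0], [26.0, 467.0], [32.0, 465.0], [38.0, 464.0], [44.0, 462.0], [50.0, 460.0], [56.0, 458.0], [62.0, 457.0], [68.0, 455.0], [74.0, 453.0], [80.0, 452.0], [86.0, 451.0], [92.0, 454.0], [98.0, 476.0], [104.0, 498.0]]
top 669 [ 0.4779 -0.3246  0.107 ] ((479.2965087890625, -324.6409606933594), (26.225738525390625, 25.880523681640625), 77.07072448730469) 0.11150321834211624
side 249 [ 0.467  -0.3224  0.0813] [-0.98   0.199  0.   ] 223
flange 393 ((478.35137939453125, -324.5741882324219), 20.984811782836914)
```

View pics/near.png

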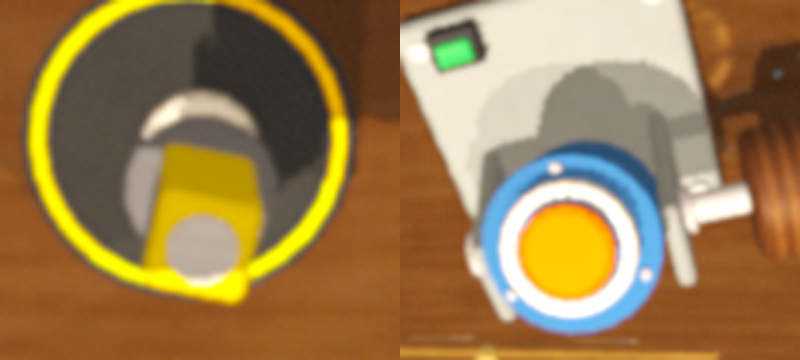

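The left half shows the small yellow punch on the ringed mat, with its handle square turned about -12°. The right half shows the cover disc centred in its collar at wrist pixel (255,163). Plate edge and cover normal agree on a polisher yaw of about 15.4°. Now I'll grasp the punch.

```bash
cat > d.py <<'E'
from h import *
a=np.radians(12.3); R=frame([0,0,1],[np.sin(a),np.cos(a),0]); xy=[.4785,-.3246]
set_gripper(.06)
bot.reach(xy+[.33],rpy(R)); bot.movel(xy+[.268],feed=.1)
print("contact",bot.movel(xy+[.248],feed=.02,max_force=3),telemetry.read_tool_pos())
set_gripper(.0); print("gap",telemetry.read_finger_gap(),telemetry.read_grasp_force(),telemetry.read_tool_pos())
f0=telemetry.read_contact_force()
bot.movel(xy+[.40],feed=.1); bot.pause(.3)
print(f0,telemetry.read_contact_force(),telemetry.read_moment(),telemetry.read_finger_gap(),telemetry.read_clock())
p=capture("wrist"); cv2.imwrite("pics/held.png",p["pixels"]); np.savez("w3.npz",**p)
p=capture("scene"); np.savez("s3.npz",**p)
d=silhouettes("punch",p); w=cloud(p)
cv2.imwrite("pics/held2.png",cv2.resize(p["pixels"][120:260,280:400],(514,600),interpolation=cv2.INTER_CUBIC))
E
python3 d.py
```

```text
contact False [ 0.47857394 -0.3246543   0.24816099]
gap 0.04259166622236147 30.00015285797417 [ 0.47857547 -0.32450771  0.24810425]
[0.4604786  0.83145979 2.20263911] [-0.0536183   0.11428286 -2.49132119] [ 0.04959174 -0.01318811  0.00804286] 0.042290715865071195 10.9417
```

The fingers passed around the flange (gap 42.6 mm) rather than landing on it. I'll set the punch down and regrip with the fingers narrowed above the flange.

```bash
cat > d2.py <<'E'
from h import *
xy=[.4785,-.3246]
bot.movel(xy+[.27],feed=.1); print(bot.movel(xy+[.246],feed=.02,max_force=3),telemetry.read_tool_pos())
set_gripper(.07); bot.movel(xy+[.262],feed=.06); set_gripper(.036); print("gap",telemetry.read_finger_gap())
print("contact",bot.movel(xy+[.249],feed=.01,max_force=3),telemetry.read_tool_pos())
set_gripper(.0); print("gap",telemetry.read_finger_gap(),telemetry.read_grasp_force(),telemetry.read_tool_pos())
bot.movel(xy+[.40],feed=.1); bot.pause(.3)
print(telemetry.read_contact_force(),telemetry.read_moment(),telemetry.read_finger_gap(),telemetry.read_clock())
p=capture("wrist"); np.savez("w3.npz",**p); A=p["pixels"]
p=capture("scene"); np.savez("s3.npz",**p)
for d in silhouettes("punch",p): print(d["confidence"],d["extent"])
cv2.imwrite("pics/held2.png",np.hstack([cv2.resize(A[100:320,156:356],(400,440)),cv2.resize(p["pixels"][150:260,290:390],(400,440),interpolation=cv2.INTER_CUBIC)]))
E
python3 d2.py
```

```text
True [ 0.47847069 -0.32451168  0.24801684]
gap 0.03605074812132867
contact True [ 0.47853561 -0.32462373  0.25547046]
gap 0.025939968136973957 35.10564559197519 [ 0.47851359 -0.32465358  0.25546378]
[-0.10090348  0.06150546 -2.90251491] [ 0.04674118  0.0529684  -0.02370731] 0.0256218944397344 18.25
0.96 [398.6, 247.7, 29.3, 45.4]
0.86 [344.9, 219.0, 19.0, 34.0]
0.85 [310.3, 233.8, 10.8, 25.5]
0.8 [290.8, 250.8, 27.1, 44.6]
```

View pics/held2.png

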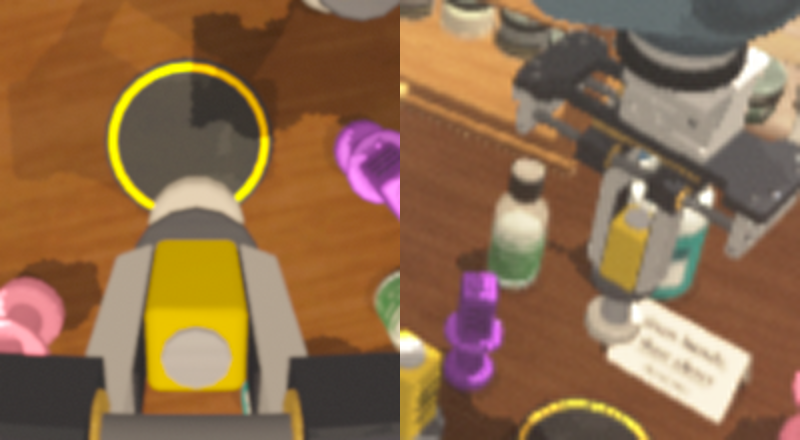

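```bash
cat > e.py <<'E'
from h import *
p=dict(np.load("w3.npz")); w=wcloud(p); hsv=cv2.cvtColor(p["pixels"],cv2.COLOR_BGR2HSV)
R0=frame([0,0,1],[np.sin(np.radians(12.3)),np.cos(np.radians(12.3)),0]); t=(w-np.array([.4785,-.3246,.40]))@R0
y=(hsv[...,0]>20)&(hsv[...,0]<35)&(hsv[...,1]>120)&(t[...,2]>.13)&(t[...,2]<.205)&(abs(t[...,1])<.02)&(abs(t[...,0])<.03)
q=t[y]; f=q[q[:,2]>.160]; print("handle tool frame",len(q),np.percentile(q,3,0).round(4),np.percentile(q,97,0).round(4))
if len(f)>20: print("front face x=a+b*z",np.polyfit(f[:,2],f[:,0],1),np.median(f[:,0]))
a=np.radians(15.4); n=np.array([-.5*np.cos(a),-.5*np.sin(a),np.sqrt(.75)]); c=np.array([.5468,.0343,.1418])
R=frame(n,[-np.sin(a),np.cos(a),0]); T=lambda s:c+(.251+s)*n
up=T(.12); print(ik(up,rpy(R)))
bot.reach(up,rpy(R)); bot.movel(T(.03),feed=.12); bot.pause(.4)
b=np.array(telemetry.read_contact_force()); print("base",b,telemetry.read_moment(),telemetry.read_clock())
np.savez("press.npz",n=n,c=c,R=R,b=b)
p=capture("scene"); np.savez("s4.npz",**p); A=cv2.resize(p["pixels"][100:230,190:340],(460,400),interpolation=cv2.INTER_CUBIC)
p=capture("wrist"); cv2.imwrite("pics/pre.png",np.hstack([A,cv2.resize(p["pixels"][60:260,176:336],(320,400))]))
E
python3 e.py
```

```text
handle tool frame 2760 [-0.0107 -0.0117  0.1485] [0.0128 0.0132 0.1927]
front face x=a+b*z [0.00739511 0.01079285] 0.012268288324131018
[-0.42615057 -0.66171554  2.24200408  0.35550162  1.16771789 -2.34073326]
base [-0.43368625 -0.81112133 -2.35161567] [-0.1372318   0.5282616   0.00573944] 21.0
```

View pics/pre.png

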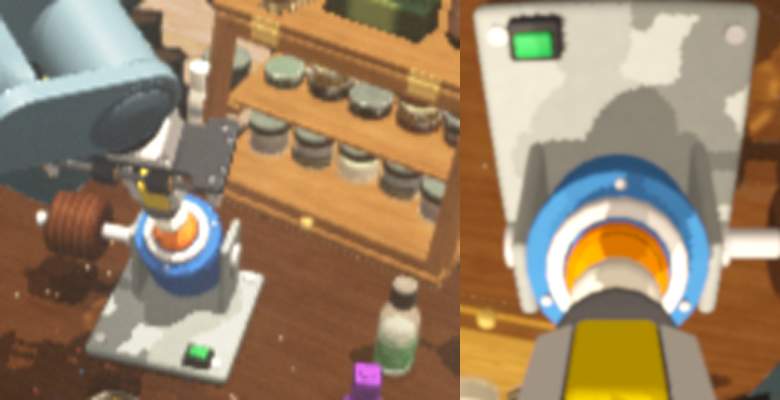

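The left half shows the punch foot held coaxially above the orange cover. The right half (wrist) shows foot and cover laterally aligned, with columns at about 616. Pressing now.

```bash
cat > f.py <<'E'
from h import *
D=np.load("press.npz"); n,c,b=D["n"],D["c"],D["b"]; T=lambda s:c+(.251+s)*n
F=lambda: (np.array(telemetry.read_contact_force())-b)@n
S=lambda: (np.array(telemetry.read_tool_pos())-c)@n-.251
def st(m): print(m,"s=%.2fmm F=%.1f t=%.2f"%(S()*1e3,F(),telemetry.read_clock()),"M",(np.array(telemetry.read_moment())).round(2))
bot.movel(T(.010),feed=.05); st("near")
h=bot.movel(T(-.008),feed=.008,max_force=3); s0=S(); st(f"contact {h}")
if h:
    h=bot.movel(T(s0-.016),feed=.006,max_force=14); st(f"push {h}")
E
python3 f.py
```

```text
near s=9.62mm F=0.2 t=21.65 M [-0.08  0.48  0.  ]
contact True s=0.17mm F=4.6 t=22.92 M [-0.04 -0.12 -0.07]
push True s=-8.41mm F=9.0 t=24.26 M [-0.15  0.62  0.01]
```

```bash
cat > g.py <<'E'
exec(open("f.py").read().split("bot.movel")[0])
bot.pause(.2); st("hold")
for i in range(10):
    f=F()
    if f>13: break
    bot.movel(T(S()-.002),feed=.004,max_force=max(2,15-f)); bot.pause(.15); st("step")
for i in range(8): bot.pause(.15); print("%.1f"%F(),end=" ")
st("\nheld")
E
python3 g.py
```

```text
hold s=-8.39mm F=8.7 t=24.46 M [-0.14  0.66 -0.02]
step s=-8.36mm F=8.7 t=24.94 M [-0.06  0.44 -0.02]
step s=-8.38mm F=8.9 t=25.41 M [-0.08  0.43  0.  ]
step s=-8.36mm F=8.3 t=25.85 M [-0.02  0.43 -0.01]
step s=-8.38mm F=8.3 t=26.28 M [-0.04  0.44  0.03]
step s=-8.35mm F=8.2 t=26.71 M [-0.02  0.42  0.04]
step s=-8.35mm F=7.3 t=27.13 M [0.02 0.44 0.  ]
step s=-8.35mm F=7.7 t=27.57 M [ 0.02  0.45 -0.08]
step s=-8.36mm F=8.0 t=28.00 M [ 0.02  0.45 -0.03]
step s=-8.36mm F=7.2 t=28.43 M [-0.06  0.43 -0.03]
step s=-8.35mm F=6.4 t=28.88 M [-0.01  0.41 -0.  ]
8.3 7.3 8.0 7.6 8.0 7.2 7.9 6.5 
held s=-8.35mm F=6.5 t=30.08 M [-0.01  0.41 -0.05]
```

Position is rigid, so the cover is home. The guarded stop releases the load, so I'll ramp the commanded depth in small steps instead.

```bash
cat > g2.py <<'E'
exec(open("f.py").read().split("bot.movel")[0])
s=-.0084; m=lambda: np.mean([F() for _ in range(3)])
for i in range(14):
    f=m()
    if f>13.5: break
    s-=.0002 if f<11 else .0001
    h=bot.movel(T(s),feed=.004,max_force=10); bot.pause(.12); print("%.2f %s F=%.1f"%(s*1e3,h,m()))
for i in range(9): bot.pause(.15); print("%.1f"%F(),end=" ")
st("\nheld")
E
python3 g2.py
```

```text
-8.60 False F=8.9
-8.80 False F=11.6
-8.90 False F=12.4
-9.00 False F=12.7
-9.10 False F=13.5
-9.20 False F=14.7
15.5 14.6 14.9 14.7 14.8 15.7 15.6 14.9 15.6 
held s=-8.49mm F=15.6 t=33.67 M [0.04 0.86 0.15]
```

```bash
cat > k.py <<'E'
exec(open("f.py").read().split("bot.movel")[0])
bot.movel(T(.005),feed=.02); bot.movel(T(.12),feed=.12)
p=capture("wrist"); A=cv2.resize(p["pixels"][60:260,176:336],(480,600)); cv2.imwrite("pics/after.png",A)
a=np.radians(12.3); R=frame([0,0,1],[np.sin(a),np.cos(a),0]); xy=[.4785,-.3246]
bot.reach(xy+[.36],rpy(R)); bot.movel(xy+[.266],feed=.1)
print(bot.movel(xy+[.250],feed=.012,max_force=3),telemetry.read_tool_pos(),telemetry.read_clock())
set_gripper(.036); bot.pause(.2); set_gripper(.07); bot.movel(xy+[.40],feed=.1); bot.pause(.3)
p=capture("wrist"); w=wcloud(p)
for d in silhouettes("punch",p)[:4]:
    q=w[d["mask"]]; q=q[q[:,2]>.1]; print(d["confidence"],d["extent"],len(q) and (q.mean(0).round(4),q[:,2].max()))
print(telemetry.read_clock())
B=cv2.resize(p["pixels"][120:270,176:336],(320,300)); p=capture("scene")
cv2.imwrite("pics/after.png",np.hstack([cv2.resize(A,(240,300)),B,cv2.resize(p["pixels"][140:300,215:355],(240,300))]))
E
python3 k.py
```

```text
True [ 0.47853365 -0.32462671  0.25544187] 39.0
0.93 [253.3, 181.1, 32.4, 44.6] (array([ 0.4783, -0.3245,  0.1071]), np.float64(0.1114627601672436))
0.74 [155.5, 261.0, 31.2, 45.2] (array([ 0.5358, -0.4469,  0.1377]), np.float64(0.26221637543547727))
0.72 [349.4, 185.4, 50.9, 45.9] (array([ 0.5044, -0.217 ,  0.1034]), np.float64(0.10734328597025489))
0.69 [340.4, 77.3, 79.3, 54.8] (array([ 0.3877, -0.2212,  0.1377]), np.float64(0.14718834162480227))
42.3083
```

View pics/after.png

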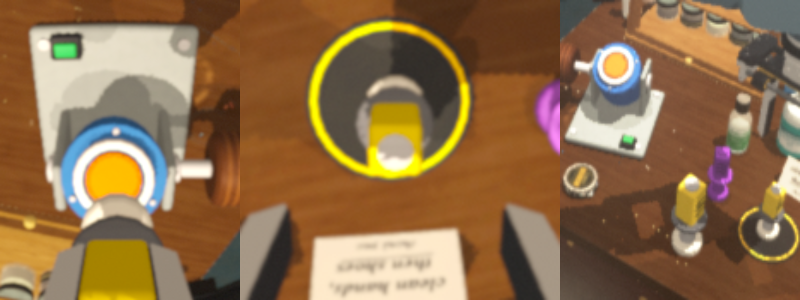

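The pictures show the cover seated level in its collar, the punch upright near the mat's centre, the gripper clear and the bystanders in place. Handing in.

```bash
python3 -c "
from cell import ticket; print(ticket.finish_job())"
```

```text
the job is handed in; nothing more can be done
None
```

The job is handed in, no verdict returned: the cover clicked home on its hard stop and was held at about 15 N for 1.3 s, and the punch stands upright on its mat, with the jar, tin and bottle left alone (about 42 s used).

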